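Load the ball burr into the bench collet and tighten it

TASK

Take the ball-headed burr with the yellow sleeve out of the wooden rack and set it upright, shank down, fully home in the open collet of the green fixture, so that its sleeve rests on the collet's steel face. Then swing the red handle of the lever nut clockwise (seen from above) as far as it will go, so that the collet grips, and leave the burr standing there.

Things in the scene. Friction and masses are not known exactly. Their poses are not given: they have to be found in the camera images.
- ball_burr_center (a point): Burr, 114 mm tall, about 0.12 kg, standing head up, loose, in one of 3 holes (80 mm apart, row roughly along world y) of a 50 mm high wooden rack. From below: steel shank 46 mm long, 16 mm across, tapered end; yellow sleeve 30 mm across, 48 mm long; steel ball 22 mm. Point: mid-sleeve on the axis, 70 mm above the shank's end, 24 above the sleeve's lower rim, 44 below the top. z axis: up the burr.
- collet_mouth (a point): Centre of the collet's mouth, level with its upper steel face (64 mm across, 95 mm above the bench) on a fixed green fixture, base 120 x 120 mm. Flared mouth: 28 mm across, narrowing within 5 mm to a 19 mm bore, 50 mm deep in all. Four brass jaws inside close on the shank as the nut turns. With the burr home, its sleeve's rim rests on the face, mid-sleeve 24 mm above this point. z up.
- handle (a point): Red upright round handle of the lever nut, 18 mm across, 49 mm tall, its top 117 mm above the bench. Point: on its axis, 21 mm below the top. It stands on a flat steel arm (18 mm wide, top 67 mm above the bench) and travels level, clockwise seen from above, on a circle of 110 mm radius about the collet's vertical axis.
- nut (a joint): Angle of the lever nut, rad, about the vertical collet axis, growing clockwise seen from above: 0 open, 1.4 tight at its stop; starts at 0 to 0.3. The jaws touch a seated shank at about 1.1; closed jaws keep a shank out, so insert first. Turning takes about 2 N at the handle; the nut stays where it is left.

How it is judged:
By the outcome, as a careful person would: the job done as asked, in the order asked, and still so for the second after the job is handed in, with the robot touching nothing.
It also fails if it takes over 54 s, if anything falls off the work surface, if the arm or the gripper's body presses on something with over 40 N, if the wrist force passes 120 N, or if a joint passes its speed limit or range.

ROBOT

A 7-joint arm with a two-finger parallel gripper is mounted at the origin on the work surface. World frame = base frame: x ahead of the robot, y to its left, z up, the work surface at z = 0. Lengths are in m, angles in rad, forces in N, time in s.
With the tool pointing down it reaches from about 0.4 to 0.85 m from the base axis. Payload 4.5 kg.
Tool frame: the origin (TCP) lies at the centre of the arm's flange, where the gripper is bolted on; the fingertips stand 166 mm ahead of it and the grasp point (between the pads) lies 147 mm ahead of it; z points along the fingers, y is the direction in which the jaws open and shut (so a half turn about z gives the same grasp; the last joint's range is limited). The gripper opens to 88 mm and grips with 3 to 60 N. Pads are 18 mm wide; open, the fingers measure 123 mm over their backs; the gripper's body (75 mm by 187 mm) begins 45 mm behind the grasp point.
Start: joints at [1.258, 0.689, -0.195, 1.565, 0.157, 0.902, -0.215], TCP at [0.212, -0.588, 0.405] pointing down, gripper open.
Joint ranges: [-3.01, 3.01], [-0.46, 2.08], [-1.47, 1.51], [0.13, 2.56], [-1, 4.14], [0.04, 2.09], [-2.66, 2.66]. Speed limits (rad/s): [2.57, 2.57, 3.14, 3.14, 3.14, 3.14, 3.14].

INTERFACE

Orientations are given as a rotation vector (axis times angle).
In Python, from rig import monitor, snapshot, calibration, finish_job gives the robot as it stands.
- The arm moves only by the tool arm_command, never from a script. Its argument "deltas" is a list that holds one entry, the list of rows, each a list of 7 numbers: the opening in per cent of the stroke, from 0 (shut) to 100 (fully open), then the shift along the world's x, y, z in units of 250 mm (1.0 is 250 mm), then the turn, a rotation vector about the world's x, y, z in units of 180 degrees (1.0 is 180 degrees). A call has 1 to 5 rows; each row shifts and turns the commanded pose from where the row before left it; what a row does not reach is not made up. A row lasts 1/8 s, in which the tool goes at most 62.5 mm and 10.7 degrees, less where a joint would pass 70% of its speed; a pose out of reach is approached as far as the arm can. A call with a number of a shift or a turn outside -1 to 1 is refused whole. A call with a gripper value outside its range is refused whole. The fingers move at their own pace and stop on an object; the grip force is fixed at half the most. Time passes only in rows, so rows that do not move let the fingers close. It gives the time, the measured TCP pose, the force and the opening at its end, in the units of the state.
- monitor.read_state(): the state, without advancing time (a new reading comes with each control period).
- snapshot(name): name is "side" or "top" or "wrist"; returns (picture, depth): 400x640x3 uint8, red, green, blue; 400x640 float32, m along the optical axis (not along the pixel's ray), 0 where there is no reading.
- calibration(name): a dict with "K" (3x3 intrinsics, pixels), "R" (3x3) and "t" (3): a world point X has camera coordinates R X + t. Camera axes: x right, y down, z forward; pixel columns grow to the right and rows downward; lengths in m; the calibration is good to about 2 mm. A picture is of the moment at which its call begins: read the wrist's pose just before it. calibration takes no time and is no camera call; for the wrist camera it gives the pose at the moment of the call.
- finish_job(): hands the job in, once; it reports no verdict.
The state is a dict: "time_s": time; "joint_positions": joint angles; "qd": joint speeds; "tau": joint torques, N m; "ee_pos": TCP position; "tcp_rot": TCP orientation; "ft_force": force on the tool from outside, world axes, zero at the start; "wrist_torque": the same for the moment, N m; "gripper_width": opening from 0.0 (shut) to 1.0 (fully open).
Only numpy, scipy, OpenCV 4.12 (cv2) and the standard library are available. Lean on these libraries where they do the work, as an engineer would, in place of code of your own. Each camera call takes 0.05 s, during which the arm holds its last target. There are 200 camera calls.

## Working session

There is one attempt and no reset: what is moved stays moved. The work goes in short steps, Python scripts to look and compute and a tool call to move; the robot and the scene stay as the last step left them, time stands still between calls to the robot, and variables do not carry over. Pictures are saved under pics/ and viewed, about 8 in all and at most 12, crops included, and the job is handed in when it is done.

Besides the shell and the picture viewer there is one more tool, called after ">>>" in YAML: its name, and indented under it one key for each argument. arm_command: Moves the arm, as the interface text tells. Its arguments: {"type":"object","properties":{"deltas":{"type":"array","items":{"type":"array","items":{"type":"array","items":{"type":"number"}}}}},"required":["deltas"]}

```bash
mkdir -p pics; ls
cat > h.py <<'E'
import numpy as np, cv2
from rig import monitor, snapshot, calibration, finish_job
def snap(n,f):
    c=calibration(n); p,d=snapshot(n); cv2.imwrite(f'pics/{f}.png',p[...,::-1]); np.savez(f'pics/{f}.npz',p=p,d=d,**{k:np.array(c[k]) for k in 'KRt'}); return p,d,c
def pts(d,c):
    v,u=np.mgrid[:d.shape[0],:d.shape[1]]; K=np.array(c['K'])
    X=np.stack([(u-K[0,2])/K[0,0]*d,(v-K[1,2])/K[1,1]*d,d],-1)
    return (X-np.array(c['t']))@np.array(c['R'])
def ray(c,u,v,z):
    R=np.array(c['R']);o=-R.T@np.array(c['t']);w=R.T@np.linalg.inv(np.array(c['K']))@[u,v,1]
    return o+w*(z-o[2])/w[2]
def proj(c,X):
    q=np.array(c['K'])@(np.array(c['R'])@np.array(X)+np.array(c['t']));return q[:2]/q[2]
E
python3 - <<'E'
from h import *
s=monitor.read_state();print({k:np.round(v,3) for k,v in s.items()})
for n in('top','side'):
    p,d,c=snap(n,n+'0'); R=np.array(c['R']);print(n,'cam at',-R.T@np.array(c['t']),'fwd',R[2])
    X=pts(d,c);h=cv2.cvtColor(p,cv2.COLOR_RGB2HSV)
    for nm,lo,hi in(('red',0,6),('yel',22,34),('grn',45,85)):
        m=cv2.inRange(h,(lo,110,60),(hi,255,255));k,l,st,ce=cv2.connectedComponentsWithStats(m)
        for i in range(1,k):
            if st[i,4]>60:
                q=X[(l==i)&(d>0)];print(nm,st[i],ce[i].round(1),np.median(q,0).round(3) if len(q) else'', np.percentile(q,98,axis=0).round(3) if len(q) else '')
a=cv2.imread('pics/top0.png');b=cv2.imread('pics/side0.png')
E
```

```text
pics
{'time_s': np.float64(0.0), 'joint_positions': array([ 1.258,  0.69 , -0.195,  1.566,  0.157,  0.903, -0.215]), 'qd': array([-0.   ,  0.002, -0.001, -0.   ,  0.001,  0.   , -0.002]), 'tau': array([ 0.0000e+00, -5.2756e+01, -1.2660e+00, -1.5343e+01, -5.3000e-02,
        7.0000e-03,  0.0000e+00]), 'ee_pos': array([ 0.212, -0.587,  0.404]), 'tcp_rot': array([-3.093e+00, -5.420e-01,  1.000e-03]), 'ft_force': array([-0.618, -0.284, -0.167]), 'wrist_torque': array([-0.009, -0.009, -0.02 ]), 'gripper_width': np.float64(1.001)}
top cam at [0.50622443 0.02796846 1.20600229] fwd [ 0.04683693  0.01580277 -0.99877754]
red [493  63  29  27 138] [501.8  76.1] [ 0.793 -0.33   0.222] [ 0.811 -0.327  0.229]
red [443 153  11  10  71] [448.2 157.2] [ 0.641 -0.246  0.115] [ 0.65  -0.239  0.12 ]
grn [    0     0   640   130 27040] [266.2  26.7] [ 1.308  0.313 -0.751] [ 1.418  1.324 -0.74 ]
grn [ 586  108   54   64 2673] [615.4 138.8] [ 0.67  -0.603  0.135] [ 0.727 -0.551  0.139]
grn [564 141  24  63 266] [574.  172.5] [ 0.606 -0.562  0.029] [ 0.678 -0.545  0.034]
grn [381 168  21  46 335] [387.2 190.5] [ 0.575 -0.118  0.014] [ 0.63  -0.105  0.019]
grn [606 186  34  36 933] [623.9 203.7] [ 0.529 -0.613  0.135] [ 0.56  -0.58   0.139]
grn [   0  269   34   99 2972] [ 15.2 320.3] [ 0.137  1.262 -0.739] [ 0.354  1.325 -0.48 ]
side cam at [0.17187709 0.49444604 0.68528792] fwd [ 0.46625744 -0.55348339 -0.69011603]
red [348  40  27  29 619] [360.4  54.5] [ 0.779 -0.336  0.202] [ 0.817 -0.328  0.228]
red [345 108  24  19 335] [356. 118.] [ 0.778 -0.335  0.024] [ 0.814 -0.327  0.046]
red [376 121  10  22 147] [380.5 130.9] [ 0.639 -0.243  0.097] [ 0.657 -0.239  0.116]
yel [243 258  19  29 299] [252.4 273.5] [0.562 0.221 0.082] [0.578 0.228 0.098]
grn [440  54  39  21 205] [457.   63.1] [ 0.646 -0.599  0.133] [ 0.698 -0.555  0.135]
grn [279 233  16  24 233] [286.7 246.7] [0.559 0.143 0.083] [0.576 0.148 0.098]
```

View pics/top0.png

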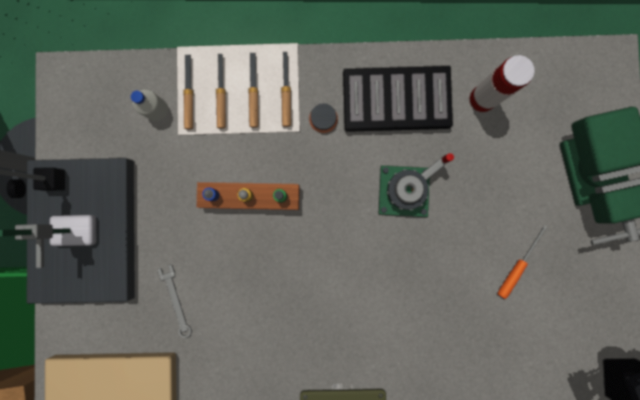

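View pics/side0.png

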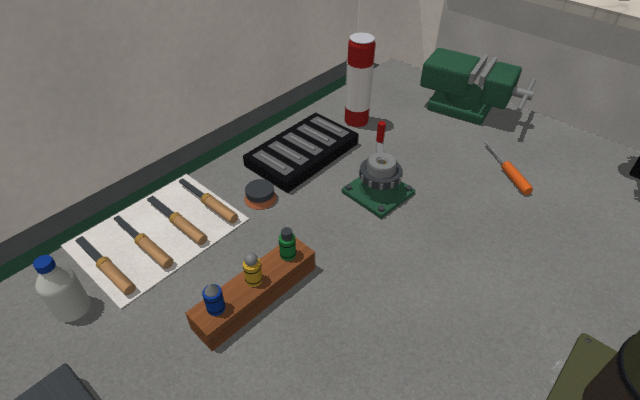

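The top view shows the blue, yellow and green burrs in the rack, with yellow at about (245,196). The collet is at (409,188) and the red handle at (448,157). The side view agrees: the yellow burr's ball is at about (251,260) and the collet at (380,163).

Run:
```python
from h import *
z=np.load('pics/top0.npz');p,d=z['p'],z['d'];c={k:z[k] for k in 'KRt'}
zs=np.load('pics/side0.npz');cs={k:zs[k] for k in 'KRt'}
X=pts(d,c);h=cv2.cvtColor(p,cv2.COLOR_RGB2HSV)
print('burr top ball ray z.107',ray(c,244.5,196,.107).round(4),'side',ray(cs,251,259.5,.107).round(4))
# yellow ring
m=cv2.inRange(h[185:208,233:258],(18,90,80),(36,255,255));v,u=np.nonzero(m)
(cx,cy),r=cv2.minEnclosingCircle(np.stack([u,v],1).astype(np.float32));print(cx+233,cy+185,r,ray(c,cx+233,cy+185,.095))
# collet face depth
q=(X[...,2]>.088)&(X[...,2]<.103);q[:150]=0;q[225:]=0;q[:,:375]=0;q[:,440:]=0
v,u=np.nonzero(q);(cx,cy),r=cv2.minEnclosingCircle(np.stack([u,v],1).astype(np.float32));print('face',cx,cy,r,len(v),ray(c,cx,cy,.095))
print('handle',ray(c,448.2,157.2,.117), X[157,448])
g=cv2.resize(cv2.cvtColor(p[140:225,370:460],cv2.COLOR_RGB2BGR),None,fx=6,fy=6,interpolation=cv2.INTER_NEAREST);cv2.imwrite('pics/c.png',g)
# rack direction
print(X[196,210],X[196,281], ray(c,210,195,.1),ray(c,281,197,.1))
```

```text
burr top ball ray z.107 [0.5658 0.2095 0.107 ] side [0.5694 0.2138 0.107 ]
244.75 194.5 6.731555938720703 [0.56984114 0.2108575  0.095     ]
face 408.9263916015625 188.3172607421875 14.117963790893555 558 [ 0.57483134 -0.15987235  0.095     ]
handle [ 0.64024701 -0.24486684  0.117     ] [ 0.64065579 -0.24434856  0.11737588]
[0.56777392 0.28741033 0.10520364] [0.56336906 0.12690947 0.11589486] [0.57032286 0.28860731 0.1       ] [0.5619506  0.12839663 0.1       ]
```

View pics/c.png

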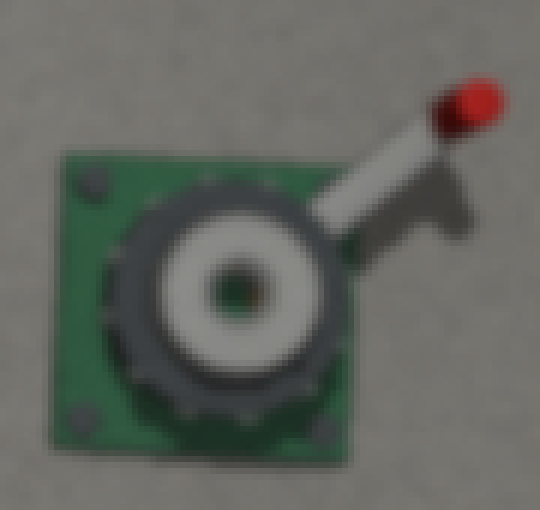

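The crop shows the collet face centred at about (409,188) with an open, empty mouth, and the handle at the upper right. Measured positions:
- **Collet:** (0.575, -0.160).
- **Handle:** (0.640, -0.245). Its radius comes out at 0.108, against a nominal 0.110.
- **Burr:** (0.568, 0.212).

I'll fly over the collet first and take a wrist look there.

>>> arm_command:
  deltas:
    - [[100,0.123,0.171,0,0,0,0.0372],[100,0.123,0.171,0,0,0,0.0372],[100,0.123,0.171,0,0,0,0.0372],[100,0.123,0.171,0,0,0,0.0372],[100,0.123,0.171,0,0,0,0.0372]]

```text
time_s: 0.72
ee_pos: [0.3669, -0.3726, 0.4046]
tcp_rot: [-2.804, -1.416, 0.0]
ft_force: [0.2, -1.3, -0.2]
gripper_width: 0.997
```

>>> arm_command:
  deltas:
    - [[100,0.123,0.171,0,0,0,0.0372],[100,0.123,0.171,0,0,0,0.0372],[100,0.123,0.171,0,0,0,0.0372],[100,0.123,0.171,0,0,0,0.0372],[100,0.123,0.171,0,0,0,0.0372]]

```text
time_s: 1.35
ee_pos: [0.5206, -0.159, 0.4045]
tcp_rot: [-2.278, -2.163, 0.001]
ft_force: [0.5, 0.1, -0.2]
gripper_width: 1.0
```

Run:
```python
from h import *
from scipy.spatial.transform import Rotation as Ro
s=monitor.read_state();print(s['time_s'],s['ee_pos'],Ro.from_rotvec(s['tcp_rot']).as_matrix().round(3))
p,d,c=snap('wrist','w1');R=np.array(c['R']);print('cam',-R.T@np.array(c['t']),R[2]);
for X in((.575,-.16,.095),(.64,-.245,.117)):print(proj(c,X))
```

```text
1.35 [ 0.52063877 -0.15895893  0.4044996 ] [[ 0.052  0.999 -0.   ]
 [ 0.999 -0.052 -0.   ]
 [-0.    -0.    -1.   ]]
cam [ 0.52399742 -0.07818388  0.38477679] [-0.01556405 -0.30901057 -0.95093124]
[381.00134141 178.06688734]
[460.15896363 275.77851669]
```

View pics/w1.png

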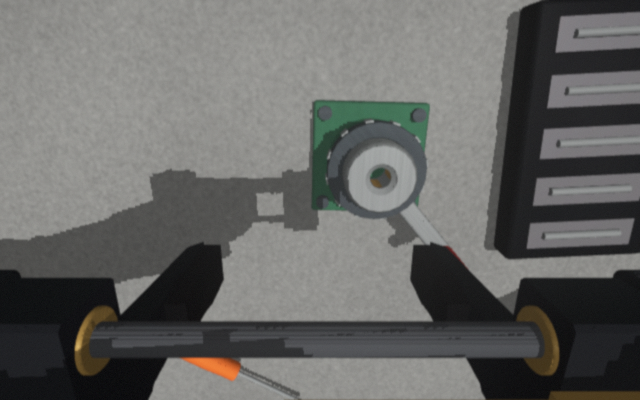

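The wrist view shows the collet face centred near (381,176), against a prediction of (381,178). That matches.

Run:
```python
from h import *
z=np.load('pics/w1.npz');p,d=z['p'],z['d'];c={k:z[k] for k in 'KRt'};X=pts(d,c)
q=((abs(X[...,2]-.095)<.006)&(np.hypot(X[...,0]-.575,X[...,1]+.16)<.05)).astype(np.uint8)
cn=max(cv2.findContours(q,0,1)[0],key=cv2.contourArea)
P=np.array([ray(c,*k[0],.095)[:2] for k in cn],np.float32);print(cv2.minEnclosingCircle(P),cv2.fitEllipse(P))
g=cv2.cvtColor(p,cv2.COLOR_RGB2GRAY);m=((g<110)*1).astype(np.uint8)[160:195,362:402];k,l,st,ce=cv2.connectedComponentsWithStats(m)
i=l[18,19];print(st[i],ce[i],ray(c,ce[i][0]+362,ce[i][1]+160,.095),[ray(c,a,ce[i][1]+160,.095)[0] for a in(362+st[i][0],362+st[i][0]+st[i][2])])
print(np.median(X[...,2][q>0]))
```

```text
((0.5743061304092407, -0.15990029275417328), 0.031663935631513596) ((0.5741921067237854, -0.16003337502479553), (0.06172401085495949, 0.06210353225469589), 26.136417388916016)
[  8   6  27  23 434] [19.99308756 16.35483871] [ 0.57583563 -0.15853141  0.095     ] [np.float64(0.5656343609686256), np.float64(0.5886008122958957)]
0.09523922423824213
```

>>> arm_command:
  deltas:
    - [[100,0.02,0.24,0,0,0,0],[100,0.02,0.24,0,0,0,0],[100,0.02,0.24,0,0,0,0],[100,0.02,0.24,0,0,0,0],[100,0.02,0.24,0,0,0,0]]

```text
time_s: 2.02
ee_pos: [0.5449, 0.1412, 0.4045]
tcp_rot: [2.283, 2.158, -0.001]
ft_force: [0.2, -0.1, 0.5]
gripper_width: 0.997
```

>>> arm_command:
  deltas:
    - [[100,0.04,0.2,-0.1,0,0,0],[100,0.04,0.08,-0.1,0,0,0]]

```text
time_s: 2.28
ee_pos: [0.5643, 0.2137, 0.3543]
tcp_rot: [-2.276, -2.163, -0.003]
ft_force: [0.0, -0.9, -0.9]
gripper_width: 1.005
```

Run:
```python
from h import *
s=monitor.read_state();print(s['time_s'],s['ee_pos'])
p,d,c=snap('wrist','w2')
for X in((.568,.212,.118),(.568,.212,.107)):print(proj(c,X))
```

```text
2.275 [0.56434252 0.21371434 0.35426183]
[322.99155997 213.21893944]
[322.69223181 207.52959703]
```

View pics/w2.png

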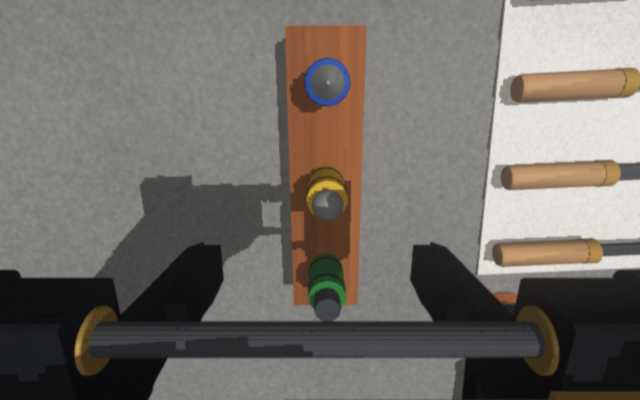

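The yellow burr is the middle one, with its ball at about (327,204). The green and blue ones sit on either side along y, so opening the jaws along x is safe.

Run:
```python
from h import *
z=np.load('pics/w2.npz');p,d=z['p'],z['d'];c={k:z[k] for k in 'KRt'};X=pts(d,c)
m=((X[...,2]>.1)&(np.hypot(X[...,0]-.568,X[...,1]-.212)<.03)).astype(np.uint8)
v,u=np.nonzero(m);(a,b),r=cv2.minEnclosingCircle(np.stack([u,v],1).astype(np.float32));print('ball',a,b,r,ray(c,a,b,.107),X[...,2][m>0].max())
h=cv2.cvtColor(p,cv2.COLOR_RGB2HSV);y=cv2.inRange(h,(18,90,50),(34,255,255));y[:150]=0;y[240:]=0;y[:,295:].astype;v,u=np.nonzero(y[:,295:355]);u+=295
print('yel',u.min(),u.max(),v.min(),v.max());print(ray(c,(u.min()+u.max())/2,195,.09)); Y=X[y>0];print(np.percentile(Y,[2,50,98],axis=0).round(4))
```

```text
ball 334.5 297.4463806152344 108.06021881103516 [0.57362538 0.1398756  0.107     ] 0.2719534936756995
yel 306 347 166 214
[0.57124556 0.21542201 0.09      ]
[[0.5574 0.1948 0.0234]
 [0.5753 0.2223 0.0889]
 [0.8344 0.2286 0.1   ]]
```

>>> arm_command:
  deltas:
    - [[100,0.028,0.004,-0.12,0,0,0],[100,0,0,-0.14,0,0,0],[100,0,0,-0.14,0,0,0],[100,0,0,-0.108,0,0,0],[100,0,0,0,0,0,0]]

```text
time_s: 2.95
ee_pos: [0.5711, 0.2095, 0.2259]
tcp_rot: [-2.282, -2.158, 0.008]
ft_force: [0.4, -0.2, -0.2]
gripper_width: 0.998
```

>>> arm_command:
  deltas:
    - [[0,0,0,0,0,0,0],[0,0,0,0,0,0,0],[0,0,0,0,0,0,0],[0,0,0,0,0,0,0],[0,0,0,0,0,0,0]]

```text
time_s: 3.58
ee_pos: [0.572, 0.2107, 0.2279]
tcp_rot: [2.282, 2.159, 0.0]
ft_force: [0.5, 0.9, 0.8]
gripper_width: 0.456
```

>>> arm_command:
  deltas:
    - [[0,0,0,0,0,0,0],[0,0,0,0,0,0,0],[0,0,0,0,0,0,0]]

```text
time_s: 3.95
ee_pos: [0.572, 0.2107, 0.2278]
tcp_rot: [2.282, 2.159, 0.0]
ft_force: [-0.4, -0.2, 0.4]
gripper_width: 0.334
```

The opening of 29 mm fits the 30 mm sleeve. Lifting.

>>> arm_command:
  deltas:
    - [[0,0,0,0.06,0,0,0],[0,0,0,0.12,0,0,0],[0,0,0,0.16,0,0,0],[0,0,0,0.16,0,0,0],[0,0,0,0.06,0,0,0]]

```text
time_s: 4.58
ee_pos: [0.5723, 0.2111, 0.3708]
tcp_rot: [2.281, 2.158, 0.007]
ft_force: [0.4, 0.1, -2.1]
gripper_width: 0.333
```

>>> arm_command:
  deltas:
    - [[0,0,-0.1,0,0,0,0],[0,0,-0.2,0,0,0,0],[0,0,-0.2,0,0,0,0],[0,0,-0.2,0,0,0,0],[0,0,-0.2,0,0,0,0]]

```text
time_s: 5.2
ee_pos: [0.5715, -0.0161, 0.3671]
tcp_rot: [-2.281, -2.159, 0.002]
ft_force: [-0.7, 0.6, -1.0]
gripper_width: 0.332
```

>>> arm_command:
  deltas:
    - [[0,0,-0.2,0,0,0,0],[0,0,-0.2,0,0,0,0],[0,0,-0.1,0,0,0,0],[0,0,0,0,0,0,0],[0,0,0,0,0,0,0]]

```text
time_s: 5.82
ee_pos: [0.5719, -0.1376, 0.3675]
tcp_rot: [-2.279, -2.16, -0.001]
ft_force: [-0.1, 0.1, -1.1]
gripper_width: 0.329
```

Run:
```python
from h import *
s=monitor.read_state();print(s['time_s'],s['ee_pos'],s['tcp_rot'],s['gripper_width'],s['ft_force'])
p,d,c=snap('wrist','w3');ps,ds,cs=snap('side','s3')
e=s['ee_pos'];b=proj(cs,e-[0,0,.16]).astype(int);print(b,proj(c,e-[0,0,.15]), proj(cs,e-[0,0,.227]))
x,y=np.clip(b-[50,45],0,[540,310]);print(x,y)
a=cv2.resize(ps[y:y+90,x:x+100],(400,360),interpolation=2);q=cv2.resize(p[100:380,160:480],(400,350))
cv2.imwrite('pics/v3.png',np.hstack([a[:350],q])[...,::-1])
```

```text
5.825 [ 0.57189999 -0.13757769  0.36748973] [-2.27876129e+00 -2.16037236e+00 -1.28469954e-03] 0.3293371910064576 [-0.09185513  0.13776926 -1.05025437]
[381 119] [318.27756098 282.00735366] [378.60416011 147.85469547]
331 74
```

View pics/v3.png

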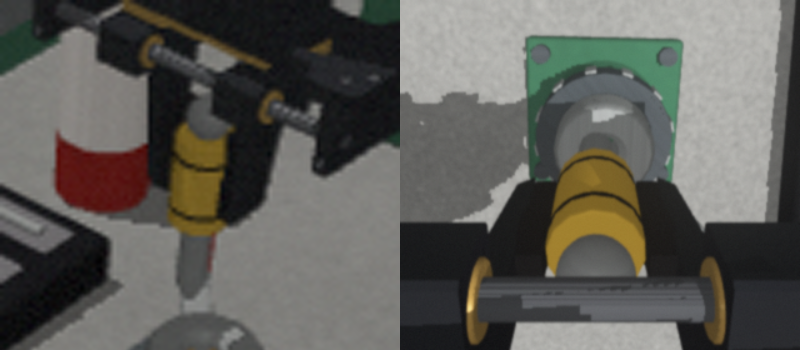

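The burr hangs between the pads, over the near side of the collet. I'll get its axis in 3D from the sleeve's silhouette midlines in both views, since two planes intersect in a line.

```bash
cat > ax.py <<'E'
from h import *
def plane(p,c,uv,f=None):
    h=cv2.cvtColor(p,cv2.COLOR_RGB2HSV);m=cv2.inRange(h,(15,110,40),(34,255,255))
    m=cv2.morphologyEx(m,cv2.MORPH_CLOSE,np.ones((5,5),np.uint8))
    k,l,st,ce=cv2.connectedComponentsWithStats(m)
    i=min((i for i in range(1,k) if st[i,4]>100),key=lambda i:np.hypot(*(ce[i]-uv)));print(st[i],ce[i])
    x,y,w,hh=st[i][:4];R=np.array(c['R']);Ki=np.linalg.inv(np.array(c['K']));N=[];U=[]
    for v in range(y+int(hh*.25),y+int(hh*.72)):
        u=np.nonzero(l[v]==i)[0];N.append([(u.min()+u.max())/2,v,1]);U.append((u.min(),u.max()))
    N=np.array(N);g=np.polyfit(N[:,1],N[:,0],1);r=N[:,0]-np.polyval(g,N[:,1]);print('slope',g[0],'res',r.std(),'w',np.diff(U[len(U)//2]))
    a=R.T@Ki@[np.polyval(g,y),y,1];b=R.T@Ki@[np.polyval(g,y+hh),y+hh,1]
    n=np.cross(a,b);n/=np.linalg.norm(n);return n,n@(-R.T@np.array(c['t']))
def axis(ws,ss,e,zm):
    P=[plane(p,c,proj(c,e-[0,0,zm])) for p,c in(ws,ss)]
    d=np.cross(P[0][0],P[1][0]);d/=d[2];z=e[2]-zm
    A=np.array([q[0][:2] for q in P]);X=np.linalg.solve(A,[q[1]-q[0][2]*z for q in P])
    print('axis dir',d,'offset from tcp at mid',X-e[:2],'abs',X,z)
    return X,d
E
python3 - <<'E'
from ax import *
L=lambda f:(lambda z:(z['p'],{k:z[k] for k in 'KRt'}))(np.load(f'pics/{f}.npz'))
axis(L('w3'),L('s3'),np.array([.5719,-.1376,.3675]),.153)
E
```

```text
[ 276  219   82  102 5083] [316.28978949 264.61951603]
slope 0.0016554494138072396 res 0.2720630823157628 w [70]
[373 105  15  28 335] [379.53432836 119.13432836]
slope -0.14835164835164452 res 0.23619983802423003 w [13]
axis dir [-0.00179746 -0.05199532  1.        ] offset from tcp at mid [-0.00030793  0.0097693 ] abs [ 0.57159207 -0.1278307 ] 0.2145
```

```bash
cat > cyl.py <<'E'
from h import *
from scipy.optimize import least_squares
def cyl(p,d,c,e,r=.015,zc=.153):
    X=pts(d,c);h=cv2.cvtColor(p,cv2.COLOR_RGB2HSV);m=cv2.inRange(h,(15,100,40),(34,255,255))>0
    q=X[m&(d>0)]-e;q=q[(np.hypot(q[:,0],q[:,1])<.045)&(abs(q[:,2]+zc)<.035)]
    f=lambda s:np.hypot(q[:,0]-s[0]-s[2]*(q[:,2]+zc),q[:,1]-s[1]-s[3]*(q[:,2]+zc))-r
    s=least_squares(f,[0,0,0,0],loss='soft_l1',f_scale=.001);print(len(q),'off',s.x[:2].round(4),'tilt',s.x[2:].round(4),'res',f(s.x).std().round(5),'z rel',np.percentile(q[:,2],[1,99]).round(4));return s.x
E
python3 - <<'E'
from cyl import *
e=np.array([.5719,-.1376,.3675])
for n in('w3','s3'):
    z=np.load(f'pics/{n}.npz');cyl(z['p'],z['d'],z,e)
E
```

```text
5012 off [-0.0007  0.003 ] tilt [-0.0032 -0.0494] res 0.00171 z rel [-0.1747 -0.1283]
324 off [0.0001 0.0024] tilt [ 0.0013 -0.0278] res 0.00201 z rel [-0.177  -0.1293]
```

The cylinder fits give an offset of (0, +2.8 mm) and a tilt of about 0.045 rad, with the top leaning to -y. I'll level the burr and centre it over the mouth.

>>> arm_command:
  deltas:
    - [[0,0.011,-0.073,0,-0.0143,0,0],[0,0,0,-0.06,0,0,0],[0,0,0,0,0,0,0],[0,0,0,0,0,0,0]]

```text
time_s: 6.42
ee_pos: [0.5747, -0.1571, 0.3524]
tcp_rot: [2.258, 2.138, -0.048]
ft_force: [0.5, -0.1, -1.0]
gripper_width: 0.332
```

Run:
```python
from cyl import *
s=monitor.read_state();e=s['ee_pos'];print(s['time_s'],e,s['tcp_rot'],s['ft_force'])
for n in('wrist','side'):
    p,d,c=snap(n,n[0]+'4');x=cyl(p,d,c,e-[0,.005,0]);print(e[:2]-[0,.005]+x[:2]-x[2:]*.07,'shank end;',e[:2]-[0,.005]+x[:2])
x,y=330,80
a=cv2.resize(cv2.imread('pics/s4.png')[80:200,320:440],(580,580),interpolation=2);cv2.imwrite('pics/v4.png',a)
```

```text
6.425 [ 0.57467491 -0.15712347  0.35241227] [ 2.25803868  2.13768391 -0.0478531 ] [ 0.5321852  -0.1022767  -0.95441341]
4993 off [-0.0007  0.0009] tilt [-0.0032 -0.0045] res 0.00171 z rel [-0.1752 -0.1285]
[ 0.57418996 -0.16091746] shank end; [ 0.573966   -0.16123387]
303 off [ 0.0003 -0.0002] tilt [-0.0117  0.0244] res 0.00195 z rel [-0.1774 -0.1281]
[ 0.57574455 -0.16406962] shank end; [ 0.57492858 -0.16236173]
```

View pics/v4.png

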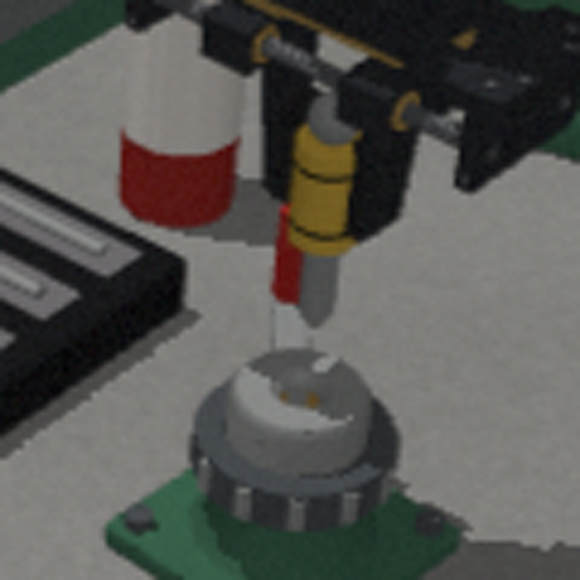

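The burr hangs close to upright directly over the mouth, with its tip at crop (317,325) and the mouth at (305,390). Shift y by +1.5 mm and descend while watching the force.

>>> arm_command:
  deltas:
    - [[0,0,0.006,-0.05,0,0,0],[0,0,0,-0.05,0,0,0],[0,0,0,-0.03,0,0,0],[0,0,0,-0.02,0,0,0],[0,0,0,0,0,0,0]]

```text
time_s: 7.15
ee_pos: [0.5746, -0.156, 0.3148]
tcp_rot: [2.258, 2.137, -0.049]
ft_force: [0.6, -0.1, -1.2]
gripper_width: 0.33
```

>>> arm_command:
  deltas:
    - [[0,0,0,-0.03,0,0,0],[0,0,0,-0.03,0,0,0],[0,0,0,-0.03,0,0,0],[0,0,0,0,0,0,0]]

```text
time_s: 7.65
ee_pos: [0.5745, -0.156, 0.2919]
tcp_rot: [2.259, 2.137, -0.049]
ft_force: [-0.0, -0.2, -0.8]
gripper_width: 0.325
```

The shank is 25 mm in with no contact force. Continuing to home.

>>> arm_command:
  deltas:
    - [[0,0,0,-0.03,0,0,0],[0,0,0,-0.03,0,0,0],[0,0,0,-0.012,0,0,0],[0,0,0,0,0,0,0]]

```text
time_s: 8.15
ee_pos: [0.5746, -0.156, 0.2744]
tcp_rot: [2.258, 2.137, -0.048]
ft_force: [0.3, 0.1, -1.1]
gripper_width: 0.329
```

>>> arm_command:
  deltas:
    - [[0,0,0,-0.006,0,0,0],[0,0,0,0,0,0,0]]

```text
time_s: 8.4
ee_pos: [0.5748, -0.156, 0.2734]
tcp_rot: [2.258, 2.136, -0.047]
ft_force: [-0.0, 0.5, -1.8]
gripper_width: 0.333
```

>>> arm_command:
  deltas:
    - [[0,0,0,-0.008,0,0,0],[0,0,0,0,0,0,0]]

```text
time_s: 8.65
ee_pos: [0.5748, -0.1563, 0.2728]
tcp_rot: [2.257, 2.135, -0.048]
ft_force: [-2.2, -0.7, 10.0]
gripper_width: 0.329
```

>>> arm_command:
  deltas:
    - [[0,0,0,-0.008,0,0,0],[0,0,0,0,0,0,0]]

```text
time_s: 8.9
ee_pos: [0.5748, -0.1564, 0.2723]
tcp_rot: [2.257, 2.134, -0.049]
ft_force: [-6.2, -0.0, 21.3]
gripper_width: 0.33
```

Contact is at TCP z 0.273, against an expected home of 0.2715. Release and rise, then look.

>>> arm_command:
  deltas:
    - [[100,0,0,0.01,0,0,0],[100,0,0,0,0,0,0],[100,0,0,0,0,0,0],[100,0,0,0,0,0,0],[100,0,0,0,0,0,0]]

```text
time_s: 9.52
ee_pos: [0.5747, -0.156, 0.2715]
tcp_rot: [2.258, 2.137, -0.048]
ft_force: [-0.1, -0.4, 1.2]
gripper_width: 0.872
```

>>> arm_command:
  deltas:
    - [[100,0,0,0.08,0,0,0],[100,0,0,0.16,0,0,0],[100,0,0.04,0.16,0.0143,0,0],[100,0,0.16,0.05,0,0,0],[100,0,0,0,0,0,0]]

```text
time_s: 10.15
ee_pos: [0.5752, -0.1023, 0.3858]
tcp_rot: [2.275, 2.166, 0.007]
ft_force: [-0.1, -1.0, -0.2]
gripper_width: 1.001
```

Run:
```python
from cyl import *
s=monitor.read_state();e=s['ee_pos'];print(s['time_s'],e,s['tcp_rot'],s['ft_force'],s['gripper_width'])
E0=np.array([.5743,-.16,.119])
for n in('wrist','side','top'):
    p,d,c=snap(n,n[0]+'5');
    if n!='top': cyl(p,d,c,E0,zc=0)
    h=cv2.cvtColor(p,cv2.COLOR_RGB2HSV);X=pts(d,c);m=(cv2.inRange(h,(0,110,50),(6,255,255))>0)&(np.hypot(X[...,0]-.574,X[...,1]+.16)<.14)
    if m.sum()>10:
        v,u=np.nonzero(m);print(n,len(v),u.mean(),v.mean(),np.median(X[m],0),X[m][:,2].max(),ray(c,u.mean(),v.mean(),.117))
a=cv2.resize(cv2.imread('pics/s5.png')[90:210,320:440],(400,400),interpolation=2);b=cv2.resize(cv2.imread('pics/w5.png')[:,140:540],(400,400));cv2.imwrite('pics/v5.png',np.hstack([a,b]))
```

```text
10.15 [ 0.57520043 -0.10229567  0.38583648] [2.27544857 2.16551416 0.00654156] [-0.09923217 -0.98477232 -0.16733891] 1.0007625336669475
1426 off [ 0.0001 -0.0015] tilt [-0.0044 -0.0367] res 0.0016 z rel [-0.0218  0.0255]
wrist 167 391.37125748502996 317.38922155688624 [ 0.64077341 -0.24063014  0.07770573] 0.3663581383974246 [ 0.6329924  -0.21274905  0.117     ]
303 off [ 0.0007 -0.0021] tilt [ 0.0102 -0.0238] res 0.00188 z rel [-0.0239  0.0252]
side 120 378.7416666666667 125.075 [ 0.63969773 -0.24253732  0.10562128] 0.37068796118842046 [ 0.63996782 -0.2344166   0.117     ]
```

View pics/v5.png

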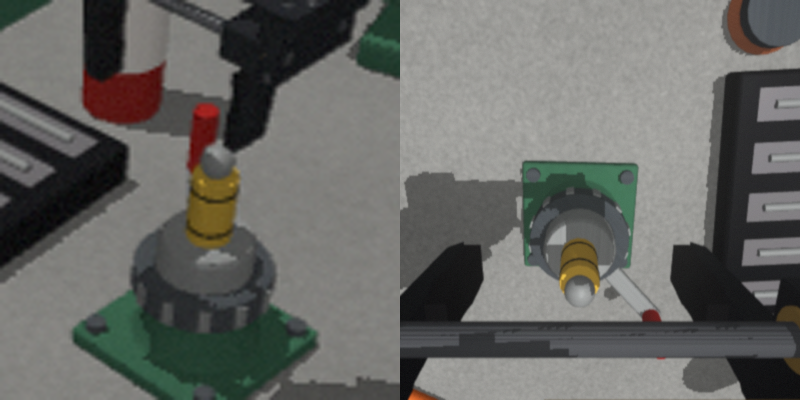

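The burr stands seated: its sleeve bottom is at the face and mid-sleeve is at z of about 0.120, against 0.119 expected. The fits put its lean at 0.02–0.04 rad, which is bore play. The handle is still at about (0.641,-0.246). Next I cage it, with the jaws tangential.

>>> arm_command:
  deltas:
    - [[60,0.053,-0.115,0,0,0,0.045],[60,0.053,-0.115,0,0,0,0.045],[60,0.053,-0.115,0,0,0,0.045],[60,0.053,-0.115,0,0,0,0.045],[60,0.053,-0.115,0,0,0,0.045]]

```text
time_s: 10.92
ee_pos: [0.6406, -0.2526, 0.3828]
tcp_rot: [-1.389, -2.816, 0.002]
ft_force: [0.5, -0.6, -0.2]
gripper_width: 0.604
```

>>> arm_command:
  deltas:
    - [[60,0,0,0,0,0,0],[60,0,0,0,0,0,0]]

```text
time_s: 11.18
ee_pos: [0.6404, -0.2498, 0.3833]
tcp_rot: [-1.395, -2.813, -0.0]
ft_force: [0.6, -0.4, -0.3]
gripper_width: 0.602
```

Run:
```python
from h import *
from scipy.spatial.transform import Rotation as Ro
s=monitor.read_state();e=s['ee_pos'];R=Ro.from_rotvec(s['tcp_rot']).as_matrix();print(s['time_s'],e,R.round(3),s['gripper_width'],s['joint_positions'].round(2))
p,d,c=snap('wrist','w6');snap('side','s6')
h=cv2.cvtColor(p,cv2.COLOR_RGB2HSV);m=cv2.inRange(h,(0,110,50),(6,255,255))+cv2.inRange(h,(174,110,50),(180,255,255));k,l,st,ce=cv2.connectedComponentsWithStats(m)
for i in range(1,k):
    if st[i,4]>60:print(st[i],ce[i],ray(c,*ce[i],.117))
print(proj(c,[.641,-.246,.117]))
```

```text
11.175 [ 0.64040196 -0.24984315  0.38327581] [[-0.605  0.796 -0.002]
 [ 0.796  0.605  0.001]
 [ 0.002 -0.001 -1.   ]] 0.6017685684065562 [ 0.62  0.87 -0.68  1.36  0.56  1.11  0.52]
[309 171  23  36 658] [319.95440729 188.76139818] [ 0.63838167 -0.24353997  0.117     ]
[338 289  47  32 944] [359.09639831 303.58686441] [ 0.72362819 -0.30216756  0.117     ]
[320.74760088 193.36744632]
```

View pics/w6.png

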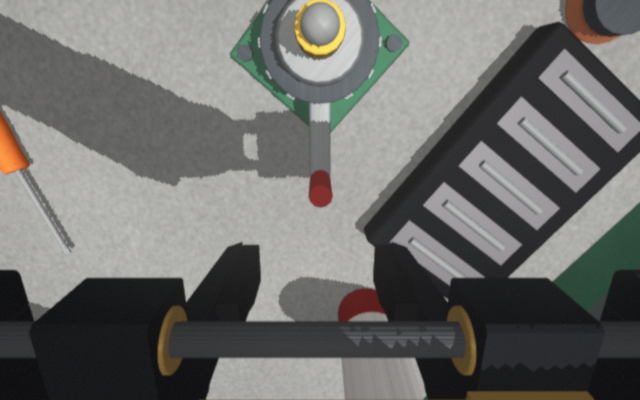

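The handle is at (320,193) against a prediction of (321,193), centred between the fingers. The burr stands well behind at (320,25). Descend over the handle.

>>> arm_command:
  deltas:
    - [[60,0,0.012,-0.14,0,0,0],[60,0,0,-0.16,0,0,0],[60,0,0,-0.16,0,0,0],[60,0,0,-0.088,0,0,0],[36,0,0,0,0,0,0]]

```text
time_s: 11.9
ee_pos: [0.6405, -0.2462, 0.2461]
tcp_rot: [-1.391, -2.814, 0.001]
ft_force: [-0.1, -0.5, -0.7]
gripper_width: 0.512
```

>>> arm_command:
  deltas:
    - [[36,0,0,0,0,0,0],[36,0,0,0,0,0,0]]

```text
time_s: 12.15
ee_pos: [0.6417, -0.2468, 0.2491]
tcp_rot: [1.393, 2.813, 0.001]
ft_force: [0.6, 0.9, 0.2]
gripper_width: 0.358
```

Run:
```python
import numpy as np
# start angle, then steps of 5.73deg clockwise (0.1 rad) on r=.110 about collet
c=np.array([.5743,-.16]);r=.110
for i in range(0,17):
    t=np.radians(-52.5)-.1*i;a=c+r*np.array([np.cos(t),np.sin(t)]);b=c+r*np.array([np.cos(t-.1),np.sin(t-.1)])
    print(i,a.round(4),((b-a)/.25).round(3))
```

```text
0 [ 0.6413 -0.2473] [-0.036 -0.025]
1 [ 0.6322 -0.2535] [-0.039 -0.021]
2 [ 0.6226 -0.2588] [-0.04  -0.017]
3 [ 0.6125 -0.2632] [-0.042 -0.013]
4 [ 0.602  -0.2665] [-0.043 -0.009]
5 [ 0.5912 -0.2687] [-0.044 -0.005]
6 [ 0.5803 -0.2698] [-0.044 -0.   ]
7 [ 0.5693 -0.2699] [-0.044  0.004]
8 [ 0.5584 -0.2688] [-0.043  0.009]
9 [ 0.5476 -0.2667] [-0.042  0.013]
10 [ 0.537  -0.2635] [-0.041  0.017]
11 [ 0.5269 -0.2593] [-0.039  0.021]
12 [ 0.5172 -0.254 ] [-0.036  0.025]
13 [ 0.5081 -0.2479] [-0.034  0.028]
14 [ 0.4997 -0.2408] [-0.031  0.031]
15 [ 0.492 -0.233] [-0.027  0.034]
16 [ 0.4851 -0.2244] [-0.024  0.037]
```

>>> arm_command:
  deltas:
    - [[36,-0.036,-0.025,0,0,0,-0.0318],[36,-0.039,-0.021,0,0,0,-0.0318],[36,-0.04,-0.017,0,0,0,-0.0318],[36,-0.042,-0.013,0,0,0,-0.0318],[36,-0.043,-0.009,0,0,0,-0.0318]]

```text
time_s: 12.78
ee_pos: [0.5917, -0.2679, 0.2488]
tcp_rot: [2.048, 2.378, 0.004]
ft_force: [1.8, 1.7, -0.8]
gripper_width: 0.361
```

>>> arm_command:
  deltas:
    - [[36,-0.044,-0.005,0,0,0,-0.0318],[36,-0.044,0,0,0,0,-0.0318],[36,-0.044,0.004,0,0,0,-0.0318],[36,-0.043,0.009,0,0,0,-0.0318],[36,-0.042,0.013,0,0,0,-0.0318]]

```text
time_s: 13.4
ee_pos: [0.5377, -0.2627, 0.2488]
tcp_rot: [2.572, 1.798, 0.006]
ft_force: [2.0, 0.6, -0.2]
gripper_width: 0.362
```

>>> arm_command:
  deltas:
    - [[36,-0.041,0.017,0,0,0,-0.0318],[36,-0.039,0.021,0,0,0,-0.0318],[36,0,0,0,0,0,0]]

```text
time_s: 13.78
ee_pos: [0.517, -0.253, 0.2484]
tcp_rot: [2.737, 1.54, 0.002]
ft_force: [-0.5, 0.5, -0.6]
gripper_width: 0.365
```

>>> arm_command:
  deltas:
    - [[36,-0.018,0.0125,0,0,0,-0.0159],[36,-0.018,0.0125,0,0,0,-0.0159],[36,0,0,0,0,0,0]]

```text
time_s: 14.15
ee_pos: [0.5087, -0.2473, 0.2481]
tcp_rot: [2.809, 1.402, 0.003]
ft_force: [1.1, -1.2, 1.8]
gripper_width: 0.36
```

>>> arm_command:
  deltas:
    - [[36,-0.017,0.014,0,0,0,-0.0159],[36,0,0,0,0,0,0]]

```text
time_s: 14.4
ee_pos: [0.5043, -0.2438, 0.2478]
tcp_rot: [2.844, 1.331, 0.003]
ft_force: [2.2, -1.4, 2.1]
gripper_width: 0.359
```

>>> arm_command:
  deltas:
    - [[36,-0.017,0.014,0,0,0,-0.0159],[36,0,0,0,0,0,0]]

```text
time_s: 14.65
ee_pos: [0.5006, -0.2406, 0.2477]
tcp_rot: [2.875, 1.259, 0.005]
ft_force: [4.3, -1.5, 1.4]
gripper_width: 0.366
```

>>> arm_command:
  deltas:
    - [[36,-0.015,0.0155,0,0,0,-0.0159],[36,0,0,0,0,0,0]]

```text
time_s: 14.9
ee_pos: [0.4996, -0.2392, 0.2478]
tcp_rot: [2.9, 1.182, 0.015]
ft_force: [12.5, -8.8, -8.4]
gripper_width: 0.358
```

>>> arm_command:
  deltas:
    - [[36,-0.015,0.0155,0,0,0,-0.0159],[36,0,0,0,0,0,0]]

```text
time_s: 15.15
ee_pos: [0.4987, -0.2379, 0.248]
tcp_rot: [2.923, 1.104, 0.026]
ft_force: [19.6, -15.7, -18.0]
gripper_width: 0.362
```

The force rose sharply to 25 N with almost no travel, so this is the stop. Back off the load, rise clear and check by camera.

>>> arm_command:
  deltas:
    - [[36,0.033,-0.031,0,0,0,0.0318],[50,0,0,0,0,0,0],[50,0,0,0.1,0,0,0],[50,0,0,0.18,0,0,0],[50,0,0,0.2,0,0,0]]

```text
time_s: 15.78
ee_pos: [0.4985, -0.239, 0.3674]
tcp_rot: [-2.875, -1.256, 0.006]
ft_force: [0.2, -1.0, 0.3]
gripper_width: 0.5
```

>>> arm_command:
  deltas:
    - [[50,-0.05,0,0.1,0,0,0],[50,-0.1,0,0,0,0,0],[50,0,0,0,0,0,0]]

```text
time_s: 16.15
ee_pos: [0.46, -0.2396, 0.392]
tcp_rot: [-2.877, -1.255, 0.006]
ft_force: [0.0, 0.6, -0.5]
gripper_width: 0.499
```

Run:
```python
from cyl import *
s=monitor.read_state();print(s['time_s'],s['ee_pos'],s['ft_force'])
E0=np.array([.5743,-.16,.119])
for n in('wrist','side','top'):
    p,d,c=snap(n,n[0]+'7')
    if n!='top': cyl(p,d,c,E0,zc=0)
    h=cv2.cvtColor(p,cv2.COLOR_RGB2HSV);X=pts(d,c);m=(cv2.inRange(h,(0,110,50),(6,255,255))>0)&(abs(X[...,2]-.095)<.035)&(np.hypot(X[...,0]-.574,X[...,1]+.16)<.14)
    if m.sum()>10:
        t=m&(X[...,2]>.112);v,u=np.nonzero(t);q=ray(c,u.mean(),v.mean(),.117)[:2]-E0[:2];med=np.median(X[m],0)[:2]-E0[:2];print(n,m.sum(),t.sum(),q,np.hypot(*q),np.degrees(np.arctan2(*q[::-1])),'med',np.degrees(np.arctan2(*med[::-1])))
a=cv2.resize(cv2.imread('pics/s7.png')[90:210,310:430],(400,400),interpolation=2);b=cv2.resize(cv2.imread('pics/t7.png')[130:250,370:490],(400,400));cv2.imwrite('pics/v7.png',np.hstack([a,b]))
z=np.load('pics/t0.npz' if 0 else 'pics/top0.npz');X=pts(z['d'],z);m=(cv2.inRange(cv2.cvtColor(z['p'],cv2.COLOR_RGB2HSV),(0,110,50),(6,255,255))>0)&(X[...,2]>.112)&(np.hypot(X[...,0]-.574,X[...,1]+.16)<.14);v,u=np.nonzero(m);q=ray(z,u.mean(),v.mean(),.117)[:2]-E0[:2];print('start',q,np.degrees(np.arctan2(*q[::-1])))
```

```text
16.15 [ 0.45998476 -0.23957191  0.39197287] [ 0.04613052  0.6305258  -0.53233716]
578 off [ 0.0007 -0.001 ] tilt [0.0009 0.0452] res 0.00067 z rel [-0.0166  0.0256]
wrist 644 438 [-0.06209146 -0.09030644] 0.1095928939942106 -124.5110162012835 med -125.42770502256616
299 off [ 0.0013 -0.0026] tilt [ 0.0079 -0.0204] res 0.00192 z rel [-0.0234  0.0252]
side 169 35 [-0.06367911 -0.08820202] 0.10878706335298517 -125.82811369785752 med -126.92949075460707
top 71 51 [-0.06197957 -0.08989351] 0.10918933485459713 -124.58539466562385 med -125.33862542554178
start [ 0.06764556 -0.08694789] -52.11704342898903
```

View pics/v7.png

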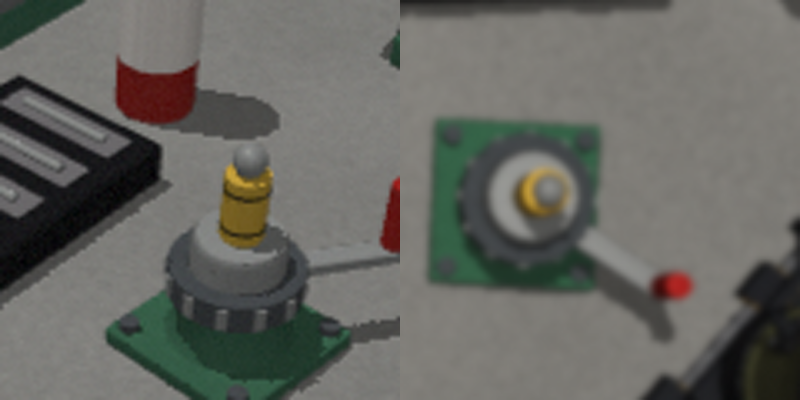

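The burr is still seated. All three views put the handle at -124.6°, so it has swung 72.5° (1.26 rad). That would be the stop if the nut started at 0.14, but the tool had led by a few degrees more. I'll check by gripping the handle itself and pushing again.

>>> arm_command:
  deltas:
    - [[64,0.1,-0.022,0,0,0,0.0228],[64,0.107,-0.022,0,0,0,0.0228],[64,0,0,-0.12,0,0,0],[64,0,0,-0.16,0,0,0],[64,0,0,-0.16,0,0,0]]

```text
time_s: 16.92
ee_pos: [0.515, -0.2507, 0.2805]
tcp_rot: [-2.781, -1.461, -0.001]
ft_force: [-0.5, -0.3, -0.6]
gripper_width: 0.64
```

>>> arm_command:
  deltas:
    - [[64,0,0,-0.136,0,0,0],[64,0,0,0,0,0,0],[0,0,0,0,0,0,0],[0,0,0,0,0,0,0],[0,0,0,0,0,0,0]]

```text
time_s: 17.55
ee_pos: [0.5146, -0.2512, 0.2494]
tcp_rot: [2.78, 1.459, 0.002]
ft_force: [0.0, 0.0, 0.6]
gripper_width: 0.321
```

>>> arm_command:
  deltas:
    - [[0,0,0,0,0,0,0],[0,0,0,0,0,0,0],[0,0,0,0,0,0,0]]

```text
time_s: 17.92
ee_pos: [0.5144, -0.2512, 0.2488]
tcp_rot: [2.781, 1.46, 0.001]
ft_force: [-0.9, -0.3, 5.7]
gripper_width: 0.193
```

>>> arm_command:
  deltas:
    - [[0,-0.0133,0.009,0,0,0,-0.01],[0,0,0,0,0,0,0]]

```text
time_s: 18.18
ee_pos: [0.5113, -0.2491, 0.2488]
tcp_rot: [2.803, 1.415, 0.002]
ft_force: [1.4, -1.6, 5.8]
gripper_width: 0.194
```

>>> arm_command:
  deltas:
    - [[0,-0.0133,0.009,0,0,0,-0.01],[0,0,0,0,0,0,0]]

```text
time_s: 18.42
ee_pos: [0.5081, -0.2467, 0.2488]
tcp_rot: [2.825, 1.371, 0.002]
ft_force: [1.7, -2.5, 6.1]
gripper_width: 0.193
```

>>> arm_command:
  deltas:
    - [[0,-0.0133,0.009,0,0,0,-0.01],[0,0,0,0,0,0,0]]

```text
time_s: 18.68
ee_pos: [0.5057, -0.2449, 0.2488]
tcp_rot: [2.844, 1.325, 0.006]
ft_force: [4.9, -3.7, 2.4]
gripper_width: 0.197
```

The handle does travel further. Keep going to the stop.

>>> arm_command:
  deltas:
    - [[0,-0.0125,0.0102,0,0,0,-0.01],[0,0,0,0,0,0,0]]

```text
time_s: 18.92
ee_pos: [0.5046, -0.2443, 0.2489]
tcp_rot: [2.86, 1.278, 0.013]
ft_force: [11.0, -9.1, -4.0]
gripper_width: 0.198
```

>>> arm_command:
  deltas:
    - [[0,-0.0125,0.0102,0,0,0,-0.01],[0,0,0,0,0,0,0]]

```text
time_s: 19.18
ee_pos: [0.5037, -0.2435, 0.249]
tcp_rot: [2.875, 1.229, 0.022]
ft_force: [16.3, -13.7, -12.1]
gripper_width: 0.191
```

>>> arm_command:
  deltas:
    - [[0,-0.0125,0.0102,0,0,0,-0.01],[0,0,0,0,0,0,0]]

```text
time_s: 19.42
ee_pos: [0.5028, -0.2428, 0.249]
tcp_rot: [2.89, 1.18, 0.03]
ft_force: [22.3, -19.0, -20.3]
gripper_width: 0.199
```

```bash
cat > hd.py <<'E'
from h import *
E0=np.array([.5743,-.16,.119])
def hd(tag):
  for n in('wrist','side','top'):
    p,d,c=snap(n,n[0]+tag)
    h=cv2.cvtColor(p,cv2.COLOR_RGB2HSV);X=pts(d,c);m=(cv2.inRange(h,(0,110,50),(6,255,255))>0)&(abs(X[...,2]-.095)<.035)&(np.hypot(X[...,0]-.574,X[...,1]+.16)<.14)
    if m.sum()<8: print(n,'none');continue
    t=m&(X[...,2]>.112);v,u=np.nonzero(t);q=ray(c,u.mean(),v.mean(),.117)[:2]-E0[:2] if len(v) else np.zeros(2);med=np.median(X[m],0)[:2]-E0[:2]
    print(n,m.sum(),t.sum(),np.hypot(*q).round(4),np.degrees(np.arctan2(*q[::-1])).round(1),'med',np.degrees(np.arctan2(*med[::-1])).round(1))
E
python3 -c "
from hd import *
hd('8');print(monitor.read_state()['time_s'])"
```

```text
wrist 3096 1459 0.1073 -128.9 med -128.9
side 21 0 0.0 0.0 med -129.8
top none
19.575
```

>>> arm_command:
  deltas:
    - [[30,0,0,0,0,0,0],[60,0,0,0,0,0,0],[60,0,0,0,0,0,0],[60,0,0,0,0,0,0],[60,0,0,0,0,0,0]]

```text
time_s: 20.2
ee_pos: [0.4939, -0.2363, 0.2477]
tcp_rot: [-2.905, -1.192, 0.003]
ft_force: [0.8, 0.8, -0.5]
gripper_width: 0.599
```

```bash
python3 -c "
from hd import *
hd('9');s=monitor.read_state();print(s['time_s'],s['ee_pos'],s['tcp_rot'],s['ft_force'],s['gripper_width'])"
```

```text
wrist 3415 1663 0.1082 -128.2 med -128.4
side 61 0 0.0 0.0 med -130.3
top none
20.35 [ 0.49429164 -0.23655707  0.24797567] [-2.90595309e+00 -1.19157994e+00  1.94784273e-03] [ 0.15100599 -0.60750955 -0.04617366] 0.6018826432988282
```

>>> arm_command:
  deltas:
    - [[60,0.02,-0.018,0,0,0,0],[60,0,0,0.08,0,0,0],[60,0,0,0.16,0,0,0],[60,0,0,0.2,0,0,0],[60,0,0,0.1,0,0,0]]

```text
time_s: 20.98
ee_pos: [0.5004, -0.2415, 0.3859]
tcp_rot: [2.905, 1.191, 0.004]
ft_force: [-0.1, -0.6, 0.4]
gripper_width: 0.6
```

>>> arm_command:
  deltas:
    - [[60,-0.1,0,0,0,0,0],[60,-0.1,0,0,0,0,0],[60,0,0,0,0,0,0]]

```text
time_s: 21.35
ee_pos: [0.4485, -0.2417, 0.3834]
tcp_rot: [-2.907, -1.19, 0.003]
ft_force: [-0.1, -0.3, -0.9]
gripper_width: 0.598
```

```bash
python3 -c "
from hd import *
hd('10');s=monitor.read_state();print(s['time_s'],s['ee_pos'],s['tcp_rot'],s['ft_force'],s['gripper_width'])"
```

```text
wrist 696 485 0.1098 -124.6 med -125.6
side 163 36 0.1085 -126.0 med -126.9
top 71 50 0.1094 -124.5 med -125.1
21.5 [ 0.45100505 -0.24119823  0.38338653] [2.90576054e+00 1.19233027e+00 2.43310521e-03] [-0.34007043 -0.0329365  -2.07534631] 0.5988153393778818
```

The handle rests at -124.6° again, though the close-up view with the fingers open gave about -128°. I'll check that close-up against projections of both angles to see which is biased.

Run:
```python
from h import *
out=[]
for f in('w9','w10'):
    z=np.load(f'pics/{f}.npz');im=cv2.imread(f'pics/{f}.png')
    for a,col in((-124.6,(255,255,0)),(-128.4,(255,0,255))):
        t=np.radians(a);o=np.array([.5743+.11*np.cos(t),-.16+.11*np.sin(t)])
        for zz in(.117,.07):
            P=np.array([proj(z,[o[0]+.009*np.cos(s),o[1]+.009*np.sin(s),zz]) for s in np.linspace(0,6.28,40)]);cv2.polylines(im,[P.round().astype(np.int32)],True,col,1)
    out.append(cv2.resize(im[40:360,120:520],(400,320)))
cv2.imwrite('pics/v9.png',np.hstack(out))
```

```text
(no output)
```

View pics/v9.png

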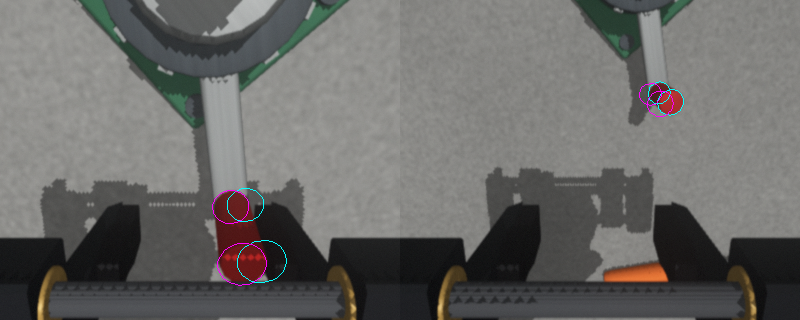

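So the overlay is clear: with the tool still beside it the handle really was at -128.4° (left), and after retreat it stands at -124.6° (right). It came back while the trailing finger withdrew. I'll push to the stop again, then open fully so that nothing touches it, and watch where it settles.

>>> arm_command:
  deltas:
    - [[64,0.12,-0.02,0,0,0,0.0222],[64,0.128,-0.019,0,0,0,0.0222],[64,0,0,-0.12,0,0,0],[64,0,0,-0.16,0,0,0],[64,0,0,-0.16,0,0,0]]

```text
time_s: 22.12
ee_pos: [0.5132, -0.2508, 0.272]
tcp_rot: [2.815, 1.392, 0.003]
ft_force: [0.6, -0.6, 0.2]
gripper_width: 0.641
```

>>> arm_command:
  deltas:
    - [[64,0,0,-0.1,0,0,0],[64,0,0,0,0,0,0],[0,0,0,0,0,0,0],[0,0,0,0,0,0,0],[0,0,0,0,0,0,0]]

```text
time_s: 22.75
ee_pos: [0.5122, -0.2511, 0.2492]
tcp_rot: [2.815, 1.391, 0.002]
ft_force: [-1.2, -0.3, 0.5]
gripper_width: 0.326
```

>>> arm_command:
  deltas:
    - [[0,0,0,0,0,0,0],[0,0,0,0,0,0,0],[0,0,0,0,0,0,0]]

```text
time_s: 23.12
ee_pos: [0.5121, -0.2512, 0.2488]
tcp_rot: [2.816, 1.391, 0.001]
ft_force: [-0.3, -0.3, 3.9]
gripper_width: 0.191
```

>>> arm_command:
  deltas:
    - [[0,-0.0133,0.009,0,0,0,-0.01],[0,-0.0133,0.009,0,0,0,-0.01],[0,0,0,0,0,0,0]]

```text
time_s: 23.5
ee_pos: [0.5056, -0.2463, 0.2487]
tcp_rot: [2.858, 1.301, 0.002]
ft_force: [2.0, -1.1, 6.7]
gripper_width: 0.195
```

>>> arm_command:
  deltas:
    - [[0,-0.0125,0.01,0,0,0,-0.01],[0,-0.0125,0.01,0,0,0,-0.01],[0,0,0,0,0,0,0]]

```text
time_s: 23.88
ee_pos: [0.5034, -0.2448, 0.2489]
tcp_rot: [2.888, 1.206, 0.017]
ft_force: [13.6, -11.4, -8.9]
gripper_width: 0.196
```

>>> arm_command:
  deltas:
    - [[100,0,0,0,0,0,0],[100,0,0,0,0,0,0],[100,0,0,0,0,0,0],[100,0,0,0,0,0,0],[100,0,0,0,0,0,0]]

```text
time_s: 24.5
ee_pos: [0.4984, -0.2411, 0.2479]
tcp_rot: [-2.897, -1.212, 0.002]
ft_force: [0.7, -0.9, 0.0]
gripper_width: 0.741
```

>>> arm_command:
  deltas:
    - [[100,0,0,0,0,0,0],[100,0,0,0,0,0,0],[100,0,0,0,0,0,0]]

```text
time_s: 24.88
ee_pos: [0.4989, -0.2414, 0.2483]
tcp_rot: [2.898, 1.212, 0.0]
ft_force: [-0.4, -0.8, -0.1]
gripper_width: 0.995
```

```bash
python3 -c "
from hd import *
hd('11');s=monitor.read_state();print(s['time_s'],s['ee_pos'],s['tcp_rot'],s['ft_force'],s['gripper_width'])"
```

```text
wrist 3401 1684 0.1085 -124.6 med -124.7
side 70 4 0.1028 -124.2 med -126.0
top none
25.025 [ 0.49894099 -0.24140373  0.24824412] [2.89824470e+00 1.21220264e+00 2.17950569e-05] [0.61646875 0.12397489 0.57745486] 0.9994849110090392
```

With the fingers fully open and nothing touching it, the handle settles at -124.6°, the same place for the third time. Pushing past that only loads the stop or jaws elastically, so this is its end position. Retreat straight up, then make the final check.

>>> arm_command:
  deltas:
    - [[100,0.02,-0.02,0,0,0,0],[100,0,0,0.1,0,0,0],[100,0,0,0.18,0,0,0],[100,0,0,0.2,0,0,0],[100,-0.05,0,0.12,0,0,0]]

```text
time_s: 25.65
ee_pos: [0.4926, -0.2466, 0.4009]
tcp_rot: [2.895, 1.212, 0.006]
ft_force: [0.5, 0.1, -0.4]
gripper_width: 1.002
```

>>> arm_command:
  deltas:
    - [[100,-0.1,-0.05,0,0,0,0],[100,-0.1,-0.05,0,0,0,0],[100,0,0,0,0,0,0],[100,0,0,0,0,0,0]]

```text
time_s: 26.15
ee_pos: [0.4425, -0.2711, 0.3985]
tcp_rot: [2.898, 1.213, 0.003]
ft_force: [0.0, -0.1, 0.8]
gripper_width: 0.997
```

Run:
```python
from hd import *
from cyl import cyl
hd('12');s=monitor.read_state();print(s['time_s'],s['ee_pos'],s['ft_force'])
for f in('w12','s12'):
    z=np.load(f'pics/{f}.npz');cyl(z['p'],z['d'],z,E0,zc=0)
z=np.load('pics/s12.npz');X=pts(z['d'],z);m=np.hypot(X[...,0]-.574,X[...,1]+.16)<.025;print('top z',X[m][:,2].max(),'expected .163')
a=cv2.resize(cv2.imread('pics/s12.png')[90:210,310:430],(400,400),interpolation=2);b=cv2.resize(cv2.imread('pics/t12.png')[130:250,370:490],(400,400));cv2.imwrite('pics/v12.png',np.hstack([a,b]))
```

```text
wrist 555 461 0.1102 -124.7 med -125.2
side 161 39 0.1085 -126.2 med -127.2
top 73 49 0.1095 -124.7 med -125.9
26.3 [ 0.44254875 -0.27074074  0.39820301] [-0.23910071  0.37559852 -0.21286759]
  ret = _var(a, axis=axis, dtype=dtype, out=out, ddof=ddof,
  arrmean = um.true_divide(arrmean, div, out=arrmean,
  ret = ret.dtype.type(ret / rcount)
Traceback (most recent call last):
  File "cyl.py", line 7, in cyl
    s=least_squares(f,[0,0,0,0],loss='soft_l1',f_scale=.001);print(len(q),'off',s.x[:2].round(4),'tilt',s.x[2:].round(4),'res',f(s.x).std().round(5),'z rel',np.percentile(q[:,2],[1,99]).round(4));return s.x
                                                                                                                                                             ~~~~~~~~~~~~~^^^^^^^^^^^^^^^
IndexError: index -1 is out of bounds for axis 0 with size 0
```

The burr is simply outside the wrist view here. I'll do the check from the side view.

Run:
```python
from hd import *
from cyl import cyl
z=np.load('pics/s12.npz');cyl(z['p'],z['d'],z,E0,zc=0)
X=pts(z['d'],z);m=np.hypot(X[...,0]-.574,X[...,1]+.16)<.025;print('top z',np.sort(X[m][:,2])[-5:].round(4),'expected .163')
a=cv2.resize(cv2.imread('pics/s12.png')[90:210,310:430],(400,400),interpolation=2);b=cv2.resize(cv2.imread('pics/t12.png')[130:250,370:490],(400,400));cv2.imwrite('pics/v12.png',np.hstack([a,b]))
```

```text
301 off [ 0.0013 -0.0026] tilt [ 0.0025 -0.0289] res 0.00194 z rel [-0.0238  0.0246]
top z [0.1615 0.1615 0.1618 0.1619 0.1622] expected .163
```

View pics/v12.png

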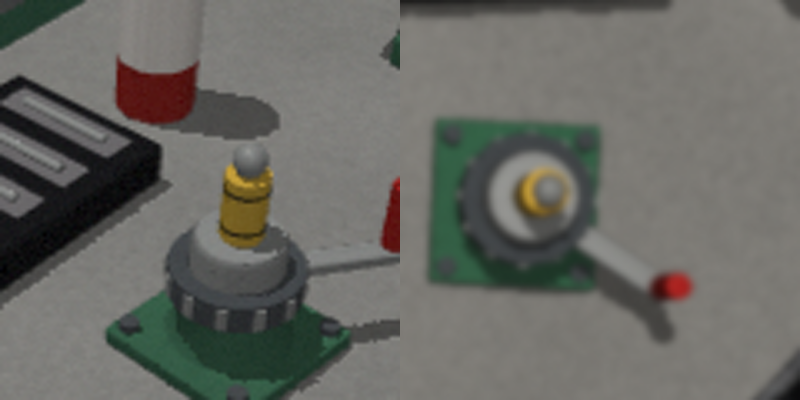

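The burr stands upright at crop (245,200) with its sleeve on the steel face. Its top is at z 0.162, against 0.163 expected. The handle is at its end position and the gripper is well clear. Handing in.

```bash
python3 -c "
from rig import finish_job
print(finish_job())"
```

```text
the job is handed in; nothing more can be done
None
```

The ball-headed burr with the yellow sleeve is out of the rack and seated shank down in the collet. I swung the red handle clockwise to its stop and handed in at about 26 s of the 54 s allowed, with the gripper clear.

**Burr seating:** my last check found the sleeve from about 0.095 to 0.144 m, resting on the steel face. The top was at 0.162 m, against 0.163 m expected. The side-view fit still gave a lean of about 0.03 rad, but that view is coarse and I could not confirm it from the wrist camera. I did not test the jaws' grip on the shank directly.

**Handle position:** I pushed it against the stop three times, with up to about 29–35 N on the wrist. Each time it came back by up to 4° once released and settled at the same place, about 72.5° (1.27 rad) from where it began.
- **If that is the stop:** the nut must have started near 0.14 rad. That is within the stated 0 to 0.3, but I could not check it independently.
- **What disagrees:** the task says the nut stays where it is left, so the spring-back does not fit. If the nut started lower than 0.14, the handle rests slightly short of 1.4 rad.

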